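# Pin the plate rest and lock it with the spring clip

## Robot

A 6-joint arm with a two-finger parallel gripper is mounted at the origin on the work surface. World frame = base frame: x ahead of the robot, y to its left, z up, the work surface at z = 0. Lengths are in m, angles in rad, forces in N, time in s.
With the tool pointing down it reaches from about 0.375 to 0.9 m from the base axis. Payload 3.1 kg.
Tool frame: the origin (TCP) lies midway between the tips of the shut fingers; the grasp point (between the pads) lies 19 mm behind it; y points along the fingers, z is the direction in which the jaws open and shut, and the axes are right-handed (so a half turn about y gives the same grasp; the last joint's range is limited). The gripper opens to 85 mm and grips with 20 to 120 N. Pads are 22 mm wide; open, the fingers measure 114 mm over their backs; the gripper's body (76 mm by 85 mm) begins 54 mm behind the grasp point. The pads swing forward as they close: fully open they stand 13 mm farther back than shut.
Start: joints at [1.04, 0.527, 1.433, -0, 1.181, -0.178], TCP at [0.215, 0.587, 0.231] pointing down, gripper open.
Joint ranges: [-3.08, 3.08], [-0.75, 2.2], [0.22, 2.44], [-1.43, 4.57], [0, 2.65], [-2.85, 2.85]. Speed limits (rad/s): [2.79, 2.79, 3.14, 3.14, 3.14, 3.14].

## Interface

Orientations are given as a unit quaternion [w, x, y, z].
In Python, from plant import bot, optics gives the robot as it stands.
- The arm moves only by the shell command python3 -m creep 'ROWS' [OPENING] [FORCE]. ROWS is JSON, one flat list of numbers, 6 for each row, row after row: the shift along the tool's x, y, z each as a share of 0.6 m, from -1 to 1, then the turn, a rotation vector about the tool's x, y, z each as a share of pi/2 rad, from -1 to 1. A call has 1 to 20 rows; each row shifts and turns the commanded pose from where the row before left it, along the tool's axes as they then stand; what a row does not reach is not made up. A row lasts 1/10 s, in which the tool goes at most 50 mm and 8.59 degrees, less where a joint would pass 70% of its speed; a pose out of reach is approached as far as the arm can. A call with a number of a shift or a turn outside -1 to 1 is refused whole. A call with a gripper value outside its range is refused whole. OPENING is the opening, from -1 (shut) to 1 (fully open), so that 0 is half open, set as the call begins (- or left out, the last holds). The fingers move at their own pace and stop on an object; FORCE is the grip in N (left out, the last holds). Time passes only in rows, so rows that do not move let the fingers close. It gives the time, the measured TCP pose, the force and the opening at its end, in the units of the state.
- bot.get_state(): the state, without advancing time (a new reading comes with each control period).
- optics.capture(name): name is "scene" or "top" or "wrist"; returns (picture, depth): 420x560x3 uint8, red, green, blue; 420x560 float32, m along the optical axis (not along the pixel's ray), 0 where there is no reading.
- optics.camera_params(name): a dict with "fx", "fy", "cx", "cy" (pixels), "k1" (the pictures are not rectified: a ray, as slopes to the right and down, at radius r is drawn at 1 + k1 r^2 times it, then the intrinsics apply), "world_to_cam" (4x4, takes a point from world to camera coordinates). Camera axes: x right, y down, z forward; pixel columns grow to the right and rows downward; lengths in m; the calibration is good to about 2 mm. A picture is of the moment at which its call begins: read the wrist's pose just before it. camera_params takes no time and is no camera call; for the wrist camera it gives the pose at the moment of the call.
- bot.sign_off(): hands the job in, once; it reports no verdict.
The state is a dict: "t": time; "joints": joint angles; "dq": joint speeds; "effort": joint torques, N m; "ee_pos": TCP position; "tool_rot": TCP orientation; "force": force on the tool from outside, world axes, zero at the start; "moment": the same for the moment, N m; "gripper_width": finger opening in m.
Only numpy, scipy, OpenCV 4.12 (cv2) and the standard library are available. Lean on these libraries where they do the work, as an engineer would, in place of code of your own. Each camera call takes 0.05 s, during which the arm holds its last target. There are 200 camera calls.

## Task

Push the steel pin of the green plate rest fully home, then take the red-handled spring clip out of the wooden stand and press its straight leg down through the pin's cross hole (the pin may have rolled, so feel for it) until the bow snaps under the pin and the red grip sits down on it; let go of it there. Work gently, without forcing the clip or the pin, and leave the other clips and everything else on the bench where they are.

Things in the scene. Friction and masses are not known exactly. Their poses are not given: they have to be found in the camera images.
- rest: Green plate rest bolted to the bench. Origin on the bench under its fork. Two cheeks 30 (x) x 12 (y) mm, 104 mm tall, at y = -30 and +30 mm, carry a level steel pin along y, axis 90 mm up. Foot plate 110 x 150 x 12 mm. A tilted white plate 224 mm wide is fixed on it, centred 190 mm along +x; near edge at x = 80 mm, 85 mm up, far rim 130 mm up.
- pin (a joint): How far (m) the pin is pushed in along the rest's +y: starts at 0 to 0.006, cross hole hidden in the +y cheek; 0.034 is home at a hard stop. Slides stiffly (4 N rubbing plus 0.15 N per 10 mm/s), stays where left. It also rolls loosely about its axis: its cross hole starts leaning 0.4 to 0.65 rad to one side, and 5 N sideways at its rim rolls it. Steel, 20 mm diameter; head 30 mm across, 12 mm thick.
- pin_head (a point): Centre of the flat outer end of the pin's head, on the pin's axis 90 mm above the bench, facing the rest's -y. Push it along the rest's +y. Axes as the rest's.
- lock_point (a point): Point of the rest on the pin's axis, 90 mm above the bench, at y = +60 mm: with the pin home, the middle of its cross hole. The hole, 8 mm square, goes through the 20 mm pin, 24 mm beyond the +y cheek and 17 mm from the pin's end; upright, its mouth is 10 mm above this point, but its lean is not measured. Clear all round. Axes as the rest's.
- clip: Red-handled spring clip (hair pin), 40 g. Origin: centre of its grip's underside, on its straight leg's axis; z up. Grip 30 (x) x 14 (y) x 34 mm tall, above the origin. Leg and bow hang below, both in the clip's x-z plane, which must stand square to the pin, bow on either side. Home, its underside rests on the pin's crown. Starts upright in a stand slot, with 1 to 2 mm play.
- clip_tip (a point): Blunt lower end of the red clip's straight leg: steel, 6 mm diameter (4 mm at the very end, tapered over 3.5 mm), 50 mm long from the grip's underside.
- clip_bow (a joint): Deflection (rad) of the red clip's bow: 0 relaxed, about 0.3 as it passes the pin's widest part. 5 mm wire from under the grip at x = 11 mm out to 15, in to a throat at x = 6 (22 mm under the origin), flared to x = 14 (38 mm under). It meets the pin with the origin about 28 mm above the crown; push then rises to about 6 N, falls at the snap, and rises hard when the grip lands.
- stand: Pale wooden block, 62 (x) x 150 (y) x 62 mm tall, fixed on the bench, with three upright slots 46 mm apart along its y. A clip stands in each, its grip resting on the top, its x along the block's x. Origin: centre of its underside.
- spare_a: Yellow-handled clip of the same shape with a 9 mm leg, too thick for the hole. Leave in its slot. Origin as the red clip's.
- spare_b: Blue-handled clip, otherwise as the yellow one. Leave in its slot.
- cup: White porcelain cup, 74 mm across, 62 mm tall; origin: centre of its underside. A bystander.
- dish: Pale green bowl, 90 mm across, 35 mm tall; origin: centre of its underside. A bystander.
- pigment: Amber jar with white cap, 48 mm across, 65 mm tall; origin: centre of its underside. A bystander.
- vase: Blue vase, 68 mm across, 100 mm tall; origin: centre of its underside. A bystander.
- brush_pot: White pot of upright brushes, 84 mm across, about 250 mm tall; origin: centre of its underside. A bystander.
- brush: Brush lying on the bench, 190 mm long; origin at its middle. A bystander.
There are look-alikes about, which are no part of the job. Of the things that look like the clip, the largest one is meant.

How it is judged:
By the outcome, as a careful person would: the job done as asked, in the order asked, and still so for the second after the job is handed in, with the robot touching nothing.
It also fails if it takes over 72 s, if anything falls off the work surface, if the arm or the gripper's body presses on something with over 40 N, if the wrist force passes 120 N, or if a joint passes its speed limit or range.

## Working session

There is one attempt and no reset: what is moved stays moved. The work goes in short steps, Python scripts to look and compute and a shell command to move; the robot and the scene stay as the last step left them, time stands still between calls to the robot, and variables do not carry over. Pictures are saved under pics/ and viewed, about 8 in all and at most 12, crops included, and the job is handed in when it is done.

```bash
ls; mkdir -p pics; cat > h.py <<'E'
import numpy as np, cv2
from plant import bot, optics
def cap(n,tag):
    P=optics.camera_params(n); im,d=optics.capture(n)
    cv2.imwrite(f'pics/{tag}.png',im[:,:,::-1]); np.savez(f'pics/{tag}.npz',im=im,d=d,W=P['world_to_cam'],k=[P[q] for q in('fx','fy','cx','cy','k1')])
    return im,d,P
def ld(tag):
    z=np.load(f'pics/{tag}.npz'); P=dict(zip(('fx','fy','cx','cy','k1'),z['k'])); P['world_to_cam']=z['W']; return z['im'],z['d'],P
def ray(P,u,v):
    u=np.asarray(u,float);v=np.asarray(v,float)
    x=(u-P['cx'])/P['fx'];y=(v-P['cy'])/P['fy'];a,b=x.copy(),y.copy()
    for _ in range(20):
        s=1+P['k1']*(a*a+b*b);a,b=x/s,y/s
    return np.stack([a,b,np.ones_like(a)],-1)
def pts(P,u,v,z):
    W=np.array(P['world_to_cam']); c=ray(P,u,v)*np.asarray(z,float)[...,None]
    return (c-W[:3,3])@W[:3,:3]
def onplane(P,u,v,h):
    W=np.array(P['world_to_cam']); o=-W[:3,:3].T@W[:3,3]; d=ray(P,u,v)@W[:3,:3]
    return o+d*((h-o[2])/d[...,2])[...,None]
def proj(P,X):
    W=np.array(P['world_to_cam']); c=np.asarray(X)@W[:3,:3].T+W[:3,3]; a=c[...,:2]/c[...,2:]
    a=a*(1+P['k1']*(a**2).sum(-1,keepdims=True)); return a*[P['fx'],P['fy']]+[P['cx'],P['cy']]
E
python3 - <<'E'
from h import *
for n in('scene','top'):
    im,d,P=cap(n,n+'0'); W=np.array(P['world_to_cam']); print(n,P['fx'],P['k1'],-W[:3,:3].T@W[:3,3],W[2,:3])
s=bot.get_state(); print(s)
E
```

```text
pics
scene 458.46536057506887 0.023785910839570407 [ 1.03191451 -0.63805265  0.95251035] [-0.42207952  0.56057879 -0.71246074]
top 433.75901840659054 -0.09996878875749501 [0.35859926 0.02577956 1.37389878] [ 0.12829611  0.01661609 -0.9915967 ]
{'t': 0.1, 'joints': array([ 1.04049406e+00,  5.28399467e-01,  1.43380180e+00,  2.35136463e-05,
        1.18140808e+00, -1.78484007e-01]), 'dq': array([-8.05528890e-04, -6.84727956e-04, -2.64703781e-03,  1.29234458e-03,
       -9.04603945e-05, -2.17047379e-04]), 'effort': array([-2.23174461e-04, -4.43306923e+01, -1.78587466e+01, -2.22950698e-04,
        3.92807415e-03, -1.96933985e-05]), 'ee_pos': array([0.2149959 , 0.58615466, 0.23040656]), 'tool_rot': array([-0.69552766,  0.69685972, -0.12400372,  0.12349444]), 'force': array([-1.18467192,  0.02913742,  0.61336778]), 'moment': array([-0.03613254,  0.01616433, -0.02674521]), 'gripper_width': 0.08513288600749341}
```

View pics/top0.png

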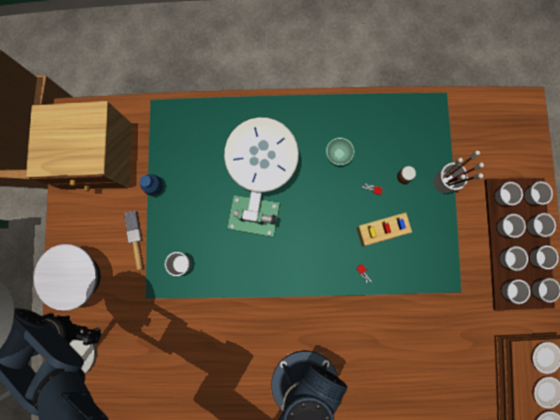

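View pics/scene0.png

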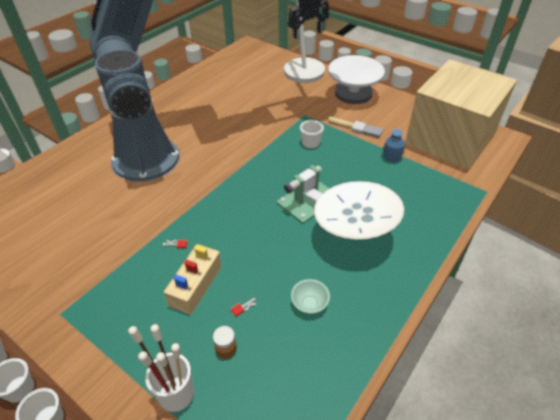

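The top view shows the rest at (255,215) with the pin head on its right at (277,220). The stand is at (386,229) with yellow, red and blue clips. There are three red candidates: the stand's middle slot (388,228), and two loose small clips lying at (375,189) and (362,270). The one upright in the wooden stand fits the description, and I'll confirm it in a crop.

```bash
python3 - <<'E'
from h import *
a,da,Pa=ld('top0'); b,db,Pb=ld('scene0')
A=cv2.resize(a[150:290,215:425],(800,533),interpolation=cv2.INTER_CUBIC)
B1=cv2.resize(b[155:225,265:345],(400,350),interpolation=cv2.INTER_CUBIC)
B2=cv2.resize(b[235:315,155:265],(400,291),interpolation=cv2.INTER_CUBIC)
cv2.imwrite('pics/cropT.png',A[:,:,::-1])
cv2.imwrite('pics/cropS.png',np.hstack([B1[:291],B2])[:,:,::-1])
hsv=cv2.cvtColor(a,cv2.COLOR_RGB2HSV)
def pc(mask,P,d):
    v,u=np.nonzero(mask&(d>0)); return pts(P,u,v,d[v,u]),u,v
full_v,full_u=np.mgrid[:420,:560]
for n in('top0','scene0'):
    im,d,P=ld(n); X=pts(P,full_u,full_v,d); h=cv2.cvtColor(im,cv2.COLOR_RGB2HSV).astype(int)
    ok=d>0
    for nm,m in (('red',((h[...,0]<6)|(h[...,0]>174))&(h[...,1]>170)&(h[...,2]>90)),('yel',(abs(h[...,0]-27)<5)&(h[...,1]>190)&(h[...,2]>110)),('blu',(abs(h[...,0]-113)<10)&(h[...,1]>150)&(h[...,2]>60))):
        m=(m&ok).astype(np.uint8); k,l,s,c=cv2.connectedComponentsWithStats(m)
        for i in range(1,k):
            if s[i,4]>12 : 
                Q=X[l==i]; print(n,nm,c[i].round(1),s[i,4],np.median(Q,0).round(3),Q.max(0).round(3))
    # white plate
    z=X[...,2]
    st=ok&(abs(z-0.062)<0.006)&(X[...,0]>.2)&(X[...,0]<.6)&(X[...,1]<0)&(X[...,1]>-.4)
    k,l,s,c=cv2.connectedComponentsWithStats(st.astype(np.uint8))
    for i in range(1,k):
        if s[i,4]>60:
            q=X[l==i][:,:2].astype(np.float32); print(n,'stand top',s[i],cv2.minAreaRect(q),q.mean(0))
    st=ok&(abs(z-0.012)<0.005)&(X[...,0]>.2)&(X[...,0]<.7)&(X[...,1]<.35)&(X[...,1]>-.05)
    k,l,s,c=cv2.connectedComponentsWithStats(st.astype(np.uint8))
    for i in range(1,k):
        if s[i,4]>100:
            q=X[l==i][:,:2].astype(np.float32); print(n,'foot',s[i],cv2.minAreaRect(q))
E
```

```text
top0 red [377.4 190. ] 48 [ 0.599 -0.246  0.011] [ 0.609 -0.235  0.017]
top0 red [386.9 227.8] 35 [ 0.469 -0.253  0.097] [ 0.482 -0.246  0.104]
top0 red [360.9 268.5] 50 [ 0.351 -0.184  0.011] [ 0.363 -0.173  0.019]
top0 yel [372.1 232.1] 36 [ 0.459 -0.208  0.098] [ 0.471 -0.202  0.105]
top0 blu [401.2 223.7] 40 [ 0.481 -0.296  0.095] [ 0.493 -0.29   0.102]
top0 stand top [358 212  54  33 782] ((0.471996933221817, -0.2542678117752075), (0.0625743567943573, 0.1539638340473175), 14.252652168273926) [ 0.47086728 -0.25317296]
top0 foot [228 196  49  40 729] ((0.5277294516563416, 0.15141910314559937), (0.15328474342823029, 0.10948096215724945), 78.73278045654297)
top0 foot [259 199  21  17 239] ((0.5509864091873169, 0.10014115273952484), (0.06265921890735626, 0.04747820273041725), 81.52809143066406)
scene0 red [181.7 243.9] 42 [ 0.354 -0.186  0.012] [ 0.365 -0.174  0.017]
scene0 red [190.8 266.2] 85 [ 0.474 -0.258  0.092] [ 0.485 -0.251  0.1  ]
scene0 red [237.1 309.9] 65 [ 0.6   -0.248  0.011] [ 0.609 -0.238  0.015]
scene0 red [154.4 371.2] 13 [ 0.629 -0.489  0.154] [ 0.63  -0.487  0.169]
scene0 red [161.  380.9] 21 [ 0.628 -0.486  0.109] [ 0.63  -0.482  0.134]
scene0 blu [180.1 281. ] 84 [ 0.486 -0.302  0.094] [ 0.498 -0.294  0.099]
scene0 stand top [ 164  247   55   56 1001] ((0.46903789043426514, -0.2542707920074463), (0.06501124799251556, 0.15352559089660645), 14.773180961608887) [ 0.47779456 -0.26278168]
scene0 foot [277 190  39  33 604] ((0.5152626633644104, 0.12548375129699707), (0.0994856134057045, 0.11943014711141586), 78.9225082397461)
```

View pics/cropT.png

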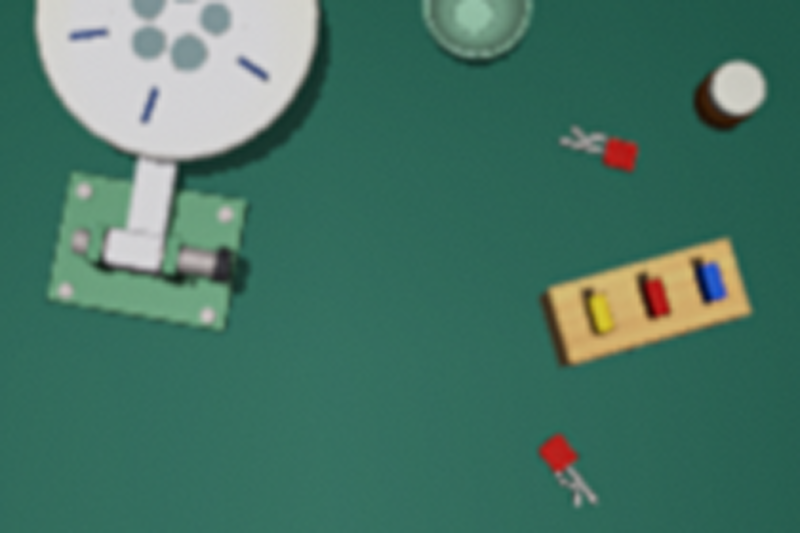

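View pics/cropS.png

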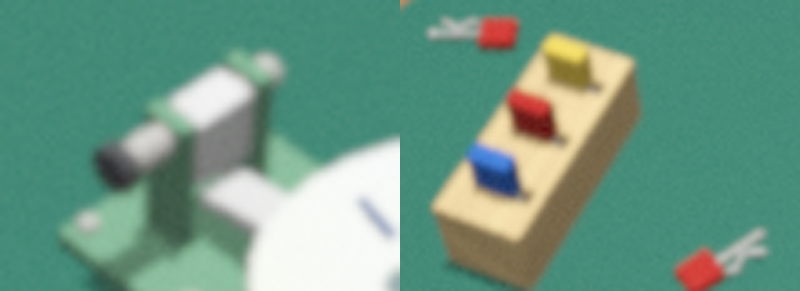

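The crops confirm it: the red clip stands upright in the stand's middle slot, crop (655,297), and the other two are small loose ones lying flat. The pin head is dark, at the right end of the pin. Next I'll locate the rest axes and the pin more precisely.

```bash
cat >> h.py <<'E'
from scipy.spatial.transform import Rotation as R
def tool(s=None):
    s=s or bot.get_state(); q=s['tool_rot']; return s['ee_pos'],R.from_quat([q[1],q[2],q[3],q[0]]).as_matrix()
def plan(target,zyaw,s=None):
    """tool y down, tool z at yaw zyaw (deg, mod 180). print full turn (share) and shift before/after turn (share)"""
    p,M=tool(s); best=None
    for k in(0,180):
        a=np.deg2rad(zyaw+k); z=np.array([np.cos(a),np.sin(a),0]); y=np.array([0,0,-1.]); T=np.stack([np.cross(y,z),y,z],1)
        rv=R.from_matrix(M.T@T).as_rotvec()
        if best is None or np.linalg.norm(rv)<np.linalg.norm(best[0]): best=(rv,T)
    d=np.array(target)-p
    print('turn share',(best[0]/(np.pi/2)).round(4),'shift mm',(d*1000).round(1),'share before turn',(M.T@d/.6).round(4),'after turn',(best[1].T@d/.6).round(4))
E
python3 - <<'E'
from h import *
p,M=tool(); print(M.round(3))
v,u=np.mgrid[:420,:560]
for n in('top0','scene0'):
    im,d,P=ld(n); X=pts(P,u,v,d); ok=d>0; z=X[...,2]
    a=np.deg2rad(-11.3); ex=np.array([np.cos(a),np.sin(a)]); ey=np.array([-ex[1],ex[0]])
    c=np.array([.53,.13]); L=np.stack([(X[...,:2]-c)@ex,(X[...,:2]-c)@ey],-1)
    foot=ok&(abs(z-.012)<.005)&(abs(L[...,0])<.09)&(abs(L[...,1])<.12)
    q=X[foot][:,:2].astype(np.float32); print(n,'foot all',cv2.minAreaRect(q))
    pin=ok&(z>.08)&(z<.125)&(abs(L[...,0])<.04)&(abs(L[...,1])<.13)
    for lo in np.arange(-.11,.11,.01):
        m=pin&(L[...,1]>=lo)&(L[...,1]<lo+.01)
        if m.sum()>2: print(' y',lo.round(2),m.sum(),'x',L[m][:,0].min().round(4),L[m][:,0].max().round(4),'z',z[m].max().round(4), 'ymin',L[m][:,1].min().round(4),L[m][:,1].max().round(4),im[m].mean(0).astype(int))
    # plate
    m=ok&(z>.07)&(z<.14)&(X[...,0]>.58)&(X[...,0]<.9)&(X[...,1]<.3)&(X[...,1]>-.05)
    print('plate',cv2.minEnclosingCircle(X[m][:,:2].astype(np.float32)))
E
```

```text
[[ 0.939 -0.001  0.345]
 [-0.345 -0.002  0.939]
 [-0.    -1.    -0.002]]
top0 foot all ((0.5300195813179016, 0.13097336888313293), (0.2370387762784958, 0.17864522337913513), 78.52536010742188)
 y -0.06 25 x -0.0282 -0.0014 z 0.108 ymin -0.0571 -0.05 [50 61 57]
 y -0.05 26 x -0.0292 -0.0026 z 0.108 ymin -0.0497 -0.04 [86 88 87]
 y -0.04 24 x -0.0256 -0.0064 z 0.1048 ymin -0.04 -0.0303 [148 149 143]
 y -0.03 21 x -0.0249 -0.0068 z 0.1049 ymin -0.0297 -0.0201 [154 151 148]
 y -0.02 35 x -0.0305 -0.0025 z 0.1083 ymin -0.0194 -0.0102 [101 136 112]
 y -0.01 32 x -0.0311 -0.0015 z 0.1079 ymin -0.0098 -0.0005 [121 149 130]
 y -0.0 32 x -0.0299 -0.0022 z 0.1069 ymin 0.0004 0.0099 [204 202 205]
 y 0.01 34 x -0.0303 -0.0032 z 0.105 ymin 0.0104 0.02 [203 202 205]
 y 0.02 34 x -0.0302 -0.0029 z 0.1067 ymin 0.0204 0.0298 [201 201 203]
 y 0.03 30 x -0.0301 -0.0023 z 0.1045 ymin 0.0302 0.04 [199 200 201]
 y 0.04 38 x -0.0315 -0.0013 z 0.1109 ymin 0.0401 0.0499 [106 140 117]
 y 0.05 24 x -0.0298 -0.0024 z 0.1082 ymin 0.0507 0.0598 [114 147 124]
 y 0.06 16 x -0.0251 -0.0097 z 0.1033 ymin 0.0608 0.0682
[... 506 characters left out ...]
56 x -0.0325 -0.0019 z 0.1091 ymin -0.0196 -0.0101 [120 147 129]
 y -0.01 31 x -0.0358 -0.004 z 0.1086 ymin -0.0096 -0.0001 [139 164 148]
 y -0.0 35 x -0.0331 -0.0049 z 0.1043 ymin 0.0005 0.0093 [199 203 200]
 y 0.01 39 x -0.0315 -0.0039 z 0.1044 ymin 0.0103 0.0195 [198 199 198]
 y 0.02 36 x -0.0319 -0.0056 z 0.1051 ymin 0.0206 0.0297 [200 202 201]
 y 0.03 36 x -0.0336 -0.0041 z 0.1046 ymin 0.0302 0.04 [194 196 194]
 y 0.04 51 x -0.0343 -0.0028 z 0.1083 ymin 0.0403 0.0495 [127 154 137]
 y 0.05 22 x -0.0345 -0.0048 z 0.1095 ymin 0.05 0.0597 [119 158 135]
 y 0.06 13 x -0.0252 -0.0101 z 0.104 ymin 0.0601 0.0671 [165 179 168]
plate ((0.6964014768600464, 0.11908988654613495), 0.11323165148496628)
```

```bash
python3 - <<'E'
from h import *
plan([.4944,.0361,.231],-11.3)
E
```

```text
turn share [1.200e-03 9.016e-01 7.000e-04] shift mm [ 279.4 -550.1    0.6] share before turn [ 7.531e-01  1.000e-04 -7.001e-01] after turn [ 0.8077 -0.001   0.6363]
```

```bash
python3 -m creep '[0.047,0,-0.0437,0,0,0, 0.047,0,-0.0437,0,0,0, 0.047,0,-0.0437,0,0,0, 0.047,0,-0.0437,0,0,0, 0.047,0,-0.0437,0,0,0, 0.047,0,-0.0437,0,0,0, 0.047,0,-0.0437,0,0,0, 0.047,0,-0.0437,0,0,0, 0.047,0,-0.0437,0,0,0, 0.047,0,-0.0437,0,0,0, 0.047,0,-0.0437,0,0,0, 0.047,0,-0.0437,0,0,0, 0.047,0,-0.0437,0,0,0, 0.047,0,-0.0437,0,0,0, 0.047,0,-0.0437,0,0,0, 0.047,0,-0.0437,0,0,0]' -1 40 && python3 -m creep '[0,0,0,0,0.09,0, 0,0,0,0,0.09,0, 0,0,0,0,0.09,0, 0,0,0,0,0.09,0, 0,0,0,0,0.09,0, 0,0,0,0,0.09,0, 0,0,0,0,0.09,0, 0,0,0,0,0.09,0, 0,0,0,0,0.09,0, 0,0,0,0,0.09,0, 0,0,0,0,0,0, 0,0,0,0,0,0]'
python3 - <<'E'
from h import *
s=bot.get_state();print(s['joints'].round(3),s['gripper_width'])
im,d,P=cap('wrist','w1'); W=P['world_to_cam'];print(-W[:3,:3].T@W[:3,3],W[2,:3])
plan([.4944,.0361,.080],-11.3,s)
E
```

```text
t: 1.7
ee_pos: [0.4945, 0.0359, 0.2311]
tool_rot: [0.696, -0.696, 0.124, -0.124]
force: [0.2, 0.6, 0.1]
gripper_width: 0.0004
t: 2.9
ee_pos: [0.4941, 0.0375, 0.2311]
tool_rot: [0.45, -0.45, 0.546, -0.545]
force: [0.1, 0.4, -0.2]
gripper_width: 0.0001
[-0.15   0.355  1.751 -0.     1.037  0.042] 0.00012202944779757058
[0.50938949 0.11611115 0.37350798] [-0.0595425  -0.30812939 -0.94947932]
turn share [0.0004 0.0035 0.    ] shift mm [   0.3   -1.4 -151.1] share before turn [0.0021 0.2518 0.0011] after turn [0.0021 0.2518 0.0009]
```

View pics/w1.png

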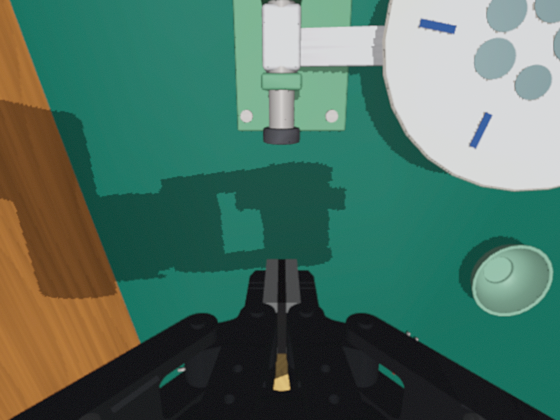

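```bash
python3 - <<'E'
from h import *
im,d,P=ld('w1')
print(onplane(P,[281.5,264,299,281.5,281.5],[143,130,130,74,88],.1).round(4))
print('foot',onplane(P,[238,238,347,350],[130,0,130,0],.012).round(4))
g=cv2.cvtColor(im,cv2.COLOR_RGB2GRAY)
for v in(100,110,115,120,135,20,50): print(v,g[v,225:345:1][30:90].tolist() if v in(110,135) else '', d[v,281])
E
```

```text
[[0.5024 0.0792 0.1   ]
 [0.4911 0.0916 0.1   ]
 [0.5175 0.0864 0.1   ]
 [0.512  0.1288 0.1   ]
 [0.5101 0.1191 0.1   ]]
foot [[0.4592 0.0887 0.012 ]
 [0.4857 0.2032 0.012 ]
 [0.5682 0.0677 0.012 ]
 [0.5867 0.1838 0.012 ]]
100  0.26087162
110 [161, 160, 161, 161, 161, 161, 160, 161, 161, 160, 161, 160, 161, 153, 134, 138, 151, 159, 165, 170, 175, 180, 184, 189, 195, 201, 206, 201, 194, 188, 183, 180, 175, 171, 166, 159, 151, 135, 124, 131, 157, 163, 161, 161, 160, 160, 160, 161, 160, 161, 161, 161, 161, 160, 160, 160, 160, 160, 160, 160] 0.26481363
115  0.26455852
120  0.26515955
135 [99, 99, 98, 99, 100, 100, 100, 91, 61, 53, 60, 65, 70, 71, 75, 76, 78, 80, 80, 82, 86, 85, 88, 92, 93, 92, 92, 92, 90, 91, 88, 88, 85, 83, 82, 79, 77, 74, 73, 71, 69, 64, 59, 55, 66, 89, 98, 99, 100, 100, 99, 99, 98, 98, 98, 98, 98, 100, 98, 98] 0.26445204
20  0.24400453
50  0.2508511
```

```bash
python3 -m creep '[0,0.042,0,0,0,0, 0,0.042,0,0,0,0, 0,0.042,0,0,0,0, 0,0.042,0,0,0,0, 0,0.042,0,0,0,0, 0,0.042,0,0,0,0, 0,0,0,0,0,0]' && python3 -m creep '[-0.01,0,0,0,0,0, -0.01,0,0,0,0,0, -0.01,0,0,0,0,0, -0.01,0,0,0,0,0, -0.005,0,0,0,0,0]' && python3 -m creep '[-0.003,0,0,0,0,0, -0.003,0,0,0,0,0, -0.003,0,0,0,0,0, -0.003,0,0,0,0,0]'
```

```text
t: 3.65
ee_pos: [0.4922, 0.0376, 0.0776]
tool_rot: [0.448, -0.451, 0.548, -0.544]
force: [-0.9, 0.1, 0.1]
gripper_width: -0.0002
t: 4.15
ee_pos: [0.5001, 0.0647, 0.0809]
tool_rot: [-0.45, 0.449, -0.546, 0.546]
force: [-0.2, -0.0, -0.5]
gripper_width: 0.0003
t: 4.55
ee_pos: [0.5008, 0.0703, 0.0802]
tool_rot: [-0.449, 0.45, -0.546, 0.546]
force: [-1.1, -4.3, 2.0]
gripper_width: -0.0002
```

```bash
python3 -m creep '[-0.003,0,0,0,0,0, -0.003,0,0,0,0,0, -0.003,0,0,0,0,0, -0.003,0,0,0,0,0, -0.003,0,0,0,0,0, -0.003,0,0,0,0,0, -0.003,0,0,0,0,0, -0.003,0,0,0,0,0, -0.003,0,0,0,0,0, -0.003,0,0,0,0,0, -0.003,0,0,0,0,0, -0.003,0,0,0,0,0]' && python3 -m creep '[-0.002,0,0,0,0,0, -0.002,0,0,0,0,0]'&& python3 -m creep '[-0.002,0,0,0,0,0, -0.002,0,0,0,0,0]'
```

```text
t: 5.75
ee_pos: [0.5051, 0.0923, 0.0801]
tool_rot: [0.449, -0.449, 0.546, -0.546]
force: [-0.9, -5.5, 3.7]
gripper_width: 0.0001
t: 5.95
ee_pos: [0.5055, 0.0946, 0.0801]
tool_rot: [0.449, -0.449, 0.546, -0.546]
force: [-2.1, -4.8, 3.7]
gripper_width: -0.0001
t: 6.15
ee_pos: [0.5058, 0.0959, 0.0801]
tool_rot: [-0.449, 0.45, -0.545, 0.546]
force: [-2.9, -12.5, 3.8]
gripper_width: 0.0001
```

```bash
python3 -m creep '[-0.001,0,0,0,0,0, 0,0,0,0,0,0]'; python3 -m creep '[0.01,0,0,0,0,0, 0.03,0,0,0,0,0, 0.03,0,0,0,0,0, 0.03,0,0,0,0,0]' && python3 -m creep '[0,-0.05,0,0,0,0, 0,-0.05,0,0,0,0, 0,-0.05,0,0,0,0, 0,-0.05,0,0,0,0]'
python3 - <<'E'
from h import *
print(bot.get_state()['ee_pos']); im,d,P=cap('top','top1')
v,u=np.mgrid[:420,:560];X=pts(P,u,v,d);z=X[...,2];ok=d>0
a=np.deg2rad(-11.2); ex=np.array([np.cos(a),np.sin(a)]); ey=np.array([-ex[1],ex[0]])
for t in('top0','top1'):
    im,d,P=ld(t);X=pts(P,u,v,d);z=X[...,2];L=np.stack([(X[...,:2]-[.5172,.1543])@ex,(X[...,:2]-[.5172,.1543])@ey],-1)
    m=(d>0)&(abs(z-.1)<.012)&(abs(L[...,0])<.02)&(abs(L[...,1])<.1); print(t,L[m].min(0),L[m].max(0))
plan([.467,-.2545,.2],14.25)
E
```

```text
t: 6.35
ee_pos: [0.5058, 0.0959, 0.0801]
tool_rot: [-0.449, 0.45, -0.545, 0.546]
force: [-2.8, -11.4, 3.3]
gripper_width: 0.0001
t: 6.75
ee_pos: [0.495, 0.0387, 0.0799]
tool_rot: [0.449, -0.448, 0.546, -0.546]
force: [-0.9, 1.0, 0.4]
gripper_width: -0.0
t: 7.15
ee_pos: [0.4948, 0.0393, 0.201]
tool_rot: [0.449, -0.448, 0.547, -0.546]
force: [0.0, -0.0, 0.4]
gripper_width: -0.0004
[0.49482707 0.03932391 0.20101586]
top0 [-0.01409764 -0.07844579] [0.01602271 0.04685309]
top1 [-0.01364833 -0.05071882] [0.01629024 0.07454393]
turn share [-6.600e-03 -2.824e-01 -1.000e-04] shift mm [ -30.9 -293.6   -5.6] share before turn [0.49   0.0085 0.0442] after turn [ 0.4616  0.0093 -0.1704]
```

```bash
python3 -m creep '[-0.06,0.02,0,0,0,0, -0.06,0.02,0,0,0,0, -0.06,0.02,0,0,0,0, 0,0,0,0,0,0]' 
python3 - <<'E'
from h import *
im,d,P=cap('wrist','w2'); W=P['world_to_cam'];print(-W[:3,:3].T@W[:3,3])
q=proj(P,np.array([[.529,.2135,.1]]))[0]; print(q)
x,y=int(q[0]),int(q[1]); y0=max(0,y-60)
c=im[y0:y0+120,x-80:x+80]; cv2.imwrite('pics/w2c.png',cv2.resize(c,None,fx=5,fy=5,interpolation=cv2.INTER_CUBIC)[:,:,::-1]); print(x-80,y0)
plan([.467,-.2545,.2],14.25)
E
```

```text
t: 7.6
ee_pos: [0.5153, 0.1487, 0.1624]
tool_rot: [0.45, -0.45, 0.546, -0.544]
force: [-0.3, -0.3, -1.2]
gripper_width: -0.0
[0.53052098 0.22699195 0.30505938]
[283.46255019 118.17950933]
203 58
turn share [ 0.0007 -0.2802 -0.0008] shift mm [ -48.1 -401.4   37. ] share before turn [ 0.672  -0.0625  0.0485] after turn [ 0.6288 -0.0617 -0.2424]
```

View pics/w2c.png

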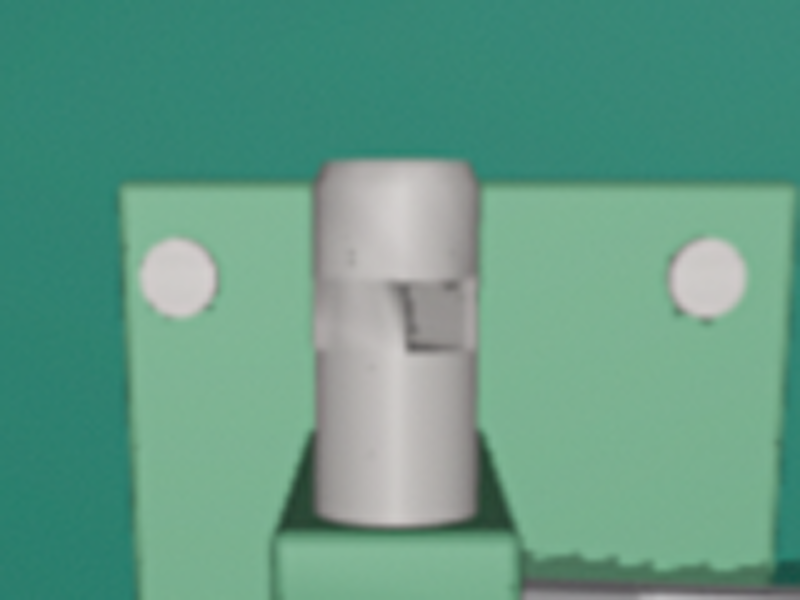

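The crop shows the hole leaning towards the rest's +x, on the plate side. The mouth spans x = 405–465 against a pin spanning 315–477, so it leans about 0.5 rad, and it lies at crop rows 283–348. Now to the clip.

```bash
python3 - <<'E'
from h import *
im,d,P=ld('w2')
f=lambda u,v:(203+u/5-.4,58+v/5-.4)
e=onplane(P,*f(np.array([316,476,316,476.]),np.array([250.,250,450,450])),.09); print(e.round(4)); m=(e[0]+e[1])/2,(e[2]+e[3])/2; print('axis',m,np.rad2deg(np.arctan2(*(m[0]-m[1])[[1,0]])))
print('hole',onplane(P,*f(np.array([396.,435,435]),np.array([316.,283,348])),.098).round(4)); print('end',onplane(P,*f(np.array([396.]),np.array([160.])),.099).round(4))
E
python3 -m creep '[0,-0.03,0,0,-0.07,0, 0,-0.032,0,0,-0.07,0, 0,0,0,0,-0.07,0, 0,0,0,0,-0.07,0]' 0.4 40 && python3 -m creep '[0.0629,0,-0.0242,0,0,0, 0.0629,0,-0.0242,0,0,0, 0.0629,0,-0.0242,0,0,0, 0.0629,0,-0.0242,0,0,0, 0.0629,0,-0.0242,0,0,0, 0.0629,0,-0.0242,0,0,0, 0.0629,0,-0.0242,0,0,0, 0.0629,0,-0.0242,0,0,0, 0.0629,0,-0.0242,0,0,0, 0.0629,0,-0.0242,0,0,0, 0,0,0,0,0,0]'
python3 - <<'E'
from h import *
s=bot.get_state(); im,d,P=cap('wrist','w3'); plan([.470,-.2545,.13],14.25,s)
v,u=np.mgrid[:420,:560];X=pts(P,u,v,d);h=cv2.cvtColor(im,cv2.COLOR_RGB2HSV).astype(int)
for nm,m in (('red',((h[...,0]<6)|(h[...,0]>174))&(h[...,1]>170)&(h[...,2]>90)),('yel',(abs(h[...,0]-27)<5)&(h[...,1]>190)&(h[...,2]>110)),('blu',(abs(h[...,0]-113)<10)&(h[...,1]>150)&(h[...,2]>60))):
    k,l,st,c=cv2.connectedComponentsWithStats((m&(d>0)).astype(np.uint8))
    for i in range(1,k):
        if st[i,4]>60:
            Q=X[l==i]; zt=np.percentile(Q[:,2],95); T=Q[Q[:,2]>zt-.004]
            print(nm,c[i].round(),st[i,4],'ztop',zt.round(4),'top rect',cv2.minAreaRect(T[:,:2].astype(np.float32)))
E
```

```text
[[0.5198 0.2208 0.09  ]
 [0.5384 0.2172 0.09  ]
 [0.515  0.1976 0.09  ]
 [0.5343 0.1939 0.09  ]]
axis (array([0.5291006 , 0.21904074, 0.09      ]), array([0.5246322 , 0.19575629, 0.09      ])) 79.13673515888642
hole [[0.5278 0.2121 0.098 ]
 [0.5329 0.2149 0.098 ]
 [0.5315 0.2077 0.098 ]]
end [[0.531  0.2289 0.099 ]]
t: 8.05
ee_pos: [0.5161, 0.144, 0.2022]
tool_rot: [0.559, -0.557, 0.434, -0.435]
force: [0.0, -0.5, 0.6]
gripper_width: 0.0582
t: 9.15
ee_pos: [0.4662, -0.263, 0.2018]
tool_rot: [-0.556, 0.556, -0.435, 0.439]
force: [0.6, -1.1, -0.2]
gripper_width: 0.0597
turn share [-0.0015 -0.0065  0.0029] shift mm [  3.8   8.5 -71.8] share before turn [-0.0129  0.1196  0.0091] after turn [-0.0122  0.1196  0.0096]
red [177.  64.] 756 ztop 0.0116 top rect ((0.3513931334018707, -0.18441444635391235), (0.024882474914193153, 0.022476494312286377), 36.442501068115234)
red [289. 189.] 889 ztop 0.0966 top rect ((0.4703681468963623, -0.25327593088150024), (0.02766864188015461, 0.012618940323591232), 12.767873764038086)
red [413. 191.] 553 ztop 0.0117 top rect ((0.5982184410095215, -0.24583496153354645), (0.02457730658352375, 0.021977102383971214), 74.85110473632812)
yel [289. 130.] 865 ztop 0.0968 top rect ((0.4591962695121765, -0.2090737521648407), (0.029056549072265625, 0.013188141398131847), 14.01470947265625)
blu [289. 243.] 949 ztop 0.0966 top rect ((0.4815158247947693, -0.2973117530345917), (0.027761241421103477, 0.01252399105578661), 16.368547439575195)
```

View pics/w3.png

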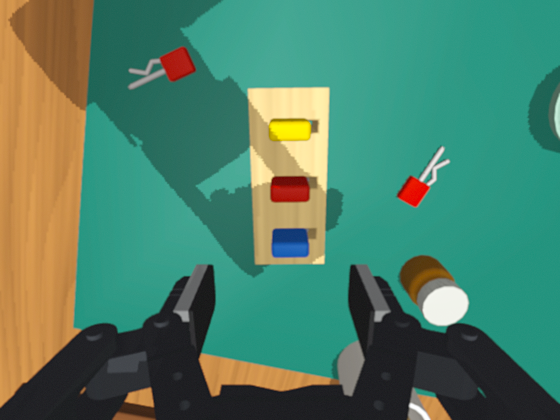

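The view shows the yellow (289,130), red (289,189) and blue (289,243) clips in line, with the slots showing to the right. That puts the bow on the +x side. The loose look-alikes lie at (177,64) and (413,191).

```bash
python3 -m creep '[-0.0138,0,0.0109,0,-0.006,0, 0,0.045,0,0,0,0, 0,0.045,0,0,0,0, 0,0.045,0,0,0,0, 0,0,0,0,0,0, 0,0,0,0,0,0]' 0.4 40 
python3 - <<'E'
from h import *
for _ in range(3): plan([.4704,-.2533,.067],14.2)
E
```

```text
t: 9.8
ee_pos: [0.4707, -0.2455, 0.1204]
tool_rot: [0.56, -0.56, 0.432, -0.431]
force: [0.5, -0.5, 0.0]
gripper_width: 0.0596
turn share [ 0.0003  0.0055 -0.0008] shift mm [ -0.3  -7.8 -53.4] share before turn [ 0.0126  0.0891 -0.0037] after turn [ 0.0125  0.0891 -0.0036]
turn share [ 0.0003  0.0055 -0.0008] shift mm [ -0.3  -7.8 -53.4] share before turn [ 0.0126  0.0891 -0.0037] after turn [ 0.0125  0.0891 -0.0036]
turn share [ 0.0003  0.0055 -0.0008] shift mm [ -0.3  -7.8 -53.4] share before turn [ 0.0126  0.0891 -0.0037] after turn [ 0.0125  0.0891 -0.0036]
```

```bash
python3 -m creep '[0.0126,0.02,-0.0037,0,0.005,0, 0,0,0,0,0,0, 0,0,0,0,0,0]'; python3 -m creep '[0,0,0,0,0,0, 0,0,0,0,0,0]' 
python3 - <<'E'
from h import *
s=bot.get_state();plan([.4704,-.2533,.067],14.2,s);im,d,P=cap('wrist','w4')
v,u=np.mgrid[:420,:560];X=pts(P,u,v,d);h=cv2.cvtColor(im,cv2.COLOR_RGB2HSV).astype(int)
m=((h[...,0]<6)|(h[...,0]>174))&(h[...,1]>170)&(h[...,2]>60)&(d>0)&(X[...,2]>.085)
T=X[m];print(m.sum(),cv2.minAreaRect(T[:,:2].astype(np.float32)),T.max(0),np.argwhere(m).mean(0))
E
```

```text
t: 10.1
ee_pos: [0.4705, -0.2555, 0.1088]
tool_rot: [0.558, -0.558, 0.434, -0.435]
force: [0.9, -0.1, 0.4]
gripper_width: 0.0597
t: 10.3
ee_pos: [0.4704, -0.2553, 0.1087]
tool_rot: [0.558, -0.558, 0.434, -0.435]
force: [0.4, -0.5, -0.1]
gripper_width: 0.0598
turn share [-0.0003 -0.0009  0.0004] shift mm [  0.    2.  -41.7] share before turn [-0.0032  0.0696  0.0008] after turn [-0.0031  0.0696  0.0008]
1696 ((0.4701683819293976, -0.2528538405895233), (0.028463056311011314, 0.012849009595811367), 14.24915599822998) [ 0.48460796 -0.24402901  0.09779068] [254.38089623 282.31308962]
```

Settled. Correct by 2 mm, descend and grip.

```bash
python3 -m creep '[-0.0035,0.02,0.0,0,0,0, 0,0.025,0,0,0,0, 0,0.0235,0,0,0,0, 0,0,0,0,0,0, 0,0,0,0,0,0]' 0.4 && python3 -m creep '[0,0,0,0,0,0, 0,0,0,0,0,0, 0,0,0,0,0,0, 0,0,0,0,0,0, 0,0,0,0,0,0, 0,0,0,0,0,0]' -0.6 50 
```

```text
t: 10.85
ee_pos: [0.4694, -0.2527, 0.0666]
tool_rot: [0.558, -0.558, 0.435, -0.434]
force: [-0.5, -0.8, -0.3]
gripper_width: 0.0604
t: 11.45
ee_pos: [0.4702, -0.2534, 0.0679]
tool_rot: [-0.558, 0.558, -0.434, 0.435]
force: [0.4, 0.0, 6.4]
gripper_width: 0.0289
```

```bash
python3 -m creep '[0,-0.005,0,0,0,0, 0,-0.01,0,0,0,0, 0,-0.015,0,0,0,0, 0,-0.025,0,0,0,0, 0,-0.03,0,0,0,0, 0,-0.03,0,0,0,0, 0,-0.03,0,0,0,0, 0,-0.03,0,0,0,0, 0,-0.03,0,0,0,0, 0,-0.02,0,0,0,0, 0,-0.01,0,0,0,0, 0,0,0,0,0,0, 0,0,0,0,0,0]' - 60
python3 - <<'E'
from h import *
s=bot.get_state();print(s['gripper_width'],s['force']);im,d,P=cap('wrist','w5');cv2.imwrite('pics/w5c.png',cv2.resize(im[150:330,180:390],None,fx=3.3,fy=3.3,interpolation=cv2.INTER_CUBIC)[:,:,::-1])
# approach target: tip over mouth: rest axis point + x offset
a=np.deg2rad(-10.9); ex=np.array([np.cos(a),np.sin(a)])
h=np.array([.5278,.2121])+.0*ex
plan([*h,.2],-10.9,s)
E
```

```text
t: 12.75
ee_pos: [0.4694, -0.2527, 0.2077]
tool_rot: [0.558, -0.558, 0.435, -0.434]
force: [-0.6, -0.1, -0.2]
gripper_width: 0.029
0.029014378719648612 [-0.63954331 -0.14557082 -0.17768654]
turn share [ 0.0006  0.2781 -0.0005] shift mm [ 58.4 464.8  -7.7] share before turn [-0.7274  0.0134  0.2836] after turn [-0.7791  0.0129 -0.0509]
```

View pics/w5c.png

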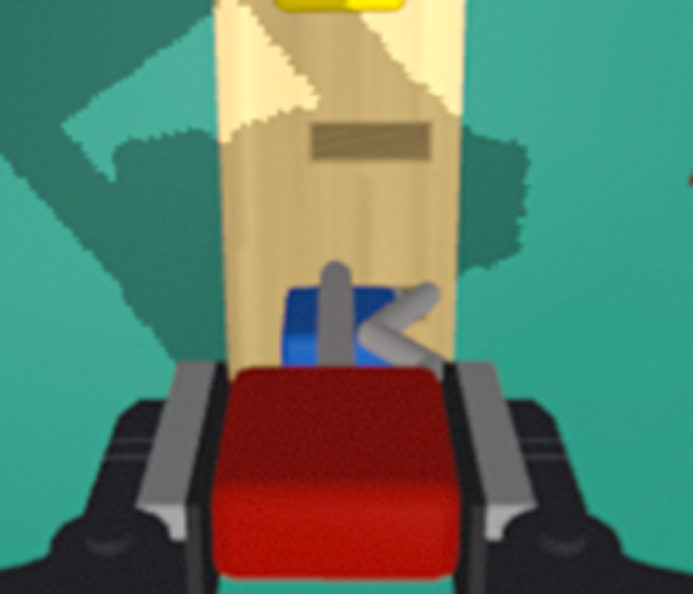

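The clip hangs straight in the jaws. Its leg tip is at crop (336,265), with the bow on the right (+x), and the slot behind it is empty.

```bash
python3 -m creep '[0,0,0,0,0.07,0, 0,0,0,0,0.07,0, 0,0,0,0,0.07,0, 0,0,0,0,0.068,0]' && python3 -m creep '[-0.03,0,-0.002,0,0,0, -0.06,0,-0.004,0,0,0, -0.06,0,-0.004,0,0,0, -0.06,0,-0.004,0,0,0, -0.06,0,-0.004,0,0,0, -0.06,0,-0.004,0,0,0, -0.06,0,-0.004,0,0,0, -0.06,0,-0.004,0,0,0, -0.06,0,-0.004,0,0,0, -0.06,0,-0.004,0,0,0, -0.06,0,-0.004,0,0,0, -0.06,0,-0.004,0,0,0, -0.06,0,-0.003,0,0,0, -0.03,0,-0.002,0,0,0, 0,0,0,0,0,0, 0,0,0,0,0,0, 0,0,0,0,0,0, 0,0,0,0,0,0]'
python3 - <<'E'
from h import *
s=bot.get_state();im,d,P=cap('wrist','w6');print(s['gripper_width'])
p,M=tool(s);print('tip proj',proj(P,p+M[:,1]*.0555),'hole proj',proj(P,np.array([.5278,.2121,.098])))
plan([.5278,.2121,.2],-10.9,s)
cv2.imwrite('pics/w6c.png',cv2.resize(im[120:320,180:390],None,fx=3,fy=3,interpolation=cv2.INTER_CUBIC)[:,:,::-1])
E
```

```text
t: 13.2
ee_pos: [0.4693, -0.2527, 0.2071]
tool_rot: [0.449, -0.449, 0.547, -0.545]
force: [0.7, -0.1, 0.2]
gripper_width: 0.0294
t: 15.0
ee_pos: [0.5278, 0.2114, 0.2081]
tool_rot: [0.45, -0.45, 0.545, -0.545]
force: [1.6, 0.3, 0.3]
gripper_width: 0.0292
0.029155261837605268
tip proj [281.09010102 230.37113079] hole proj [281.04903466 202.35194492]
turn share [ 0.0005 -0.0005  0.0003] shift mm [ 0.   0.7 -8.1] share before turn [-0.0012  0.0134 -0.0002] after turn [-0.0012  0.0134 -0.0002]
```

View pics/w6c.png

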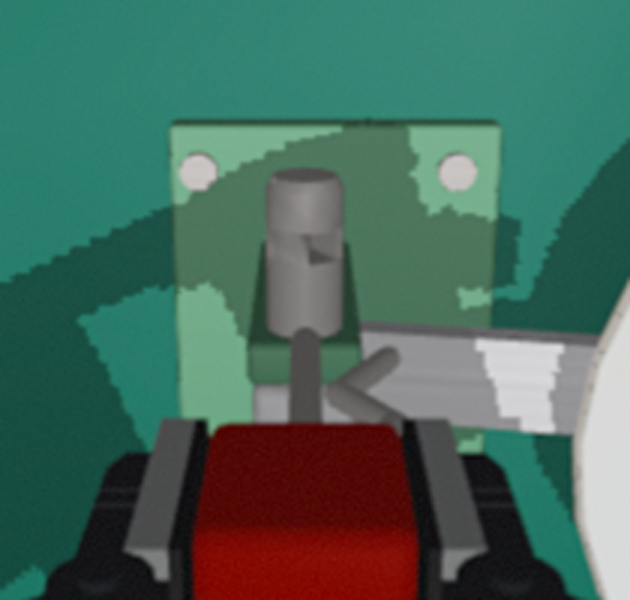

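The tip at crop (305,331) and the pin's axis at column 305 line up. The hole, at crop (320,249), sits where the model predicts. I'll offset +4.5 mm towards the leaning mouth and come down to just above it.

```bash
python3 -m creep '[-0.0007,0,0.0075,0,0,0, 0,0.02,0,0,0,0, 0,0.02,0,0,0,0, 0,0.02,0,0,0,0, 0,0.015,0,0,0,0, 0,0.006,0,0,0,0, 0,0,0,0,0,0, 0,0,0,0,0,0]'
python3 - <<'E'
from h import *
a=np.deg2rad(-10.9); ex=np.array([np.cos(a),np.sin(a)])
s=bot.get_state();print(s['force'],s['ee_pos'][2]-.0555);plan([*(np.array([.5278,.2118])+.0045*ex),.1595],-10.9,s)
E
```

```text
t: 15.85
ee_pos: [0.5328, 0.212, 0.1597]
tool_rot: [-0.45, 0.45, -0.545, 0.545]
force: [0.7, 0.8, -0.6]
gripper_width: 0.0288
[ 0.68258763  0.82835755 -0.64039318] 0.10419458911410559
turn share [-0.0002  0.0002 -0.0001] shift mm [-0.6 -1.1 -0.2] share before turn [ 0.0019  0.0003 -0.0006] after turn [ 0.0019  0.0003 -0.0006]
```

```bash
python3 -m creep '[0.001,0.0017,0,0,0,0, 0,0.0017,0,0,0,0, 0,0.0017,0,0,0,0, 0,0.0017,0,0,0,0]' && python3 -m creep '[0,0.0017,0,0,0,0, 0,0.0017,0,0,0,0, 0,0,0,0,0,0]' && python3 -m creep '[0,0.0017,0,0,0,0, 0,0.0017,0,0,0,0, 0,0,0,0,0,0]'
```

```text
t: 16.25
ee_pos: [0.5326, 0.2113, 0.1557]
tool_rot: [-0.45, 0.45, -0.545, 0.545]
force: [-0.4, 0.3, -0.8]
gripper_width: 0.029
t: 16.55
ee_pos: [0.5324, 0.2113, 0.1533]
tool_rot: [0.45, -0.45, 0.545, -0.545]
force: [0.3, 1.0, -0.6]
gripper_width: 0.0289
t: 16.85
ee_pos: [0.5324, 0.2113, 0.1513]
tool_rot: [0.45, -0.45, 0.545, -0.545]
force: [-0.1, 0.1, -0.9]
gripper_width: 0.0289
```

Tip is 3 mm below the pin surface there with no contact force, so it is in the mouth. Going slightly deeper, then sweeping towards the axis to roll the pin upright.

```bash
python3 -m creep '[0,0.0017,0,0,0,0, 0,0.001,0,0,0,0, 0,0,0,0,0,0]' && python3 -m creep '[0,0,-0.0013,0,0,0, 0,0,-0.0013,0,0,0, 0,0,0,0,0,0]' && python3 -m creep '[0,0.0005,-0.0013,0,0,0, 0,0.0005,-0.0013,0,0,0, 0,0,0,0,0,0]' && python3 -m creep '[0,0.0005,-0.0013,0,0,0, 0,0,-0.0012,0,0,0, 0,0,0,0,0,0, 0,0,0,0,0,0]'
python3 - <<'E'
from h import *
plan([.5278,.2118,.15],-10.9)
E
```

```text
t: 17.15
ee_pos: [0.5324, 0.2113, 0.1497]
tool_rot: [0.45, -0.45, 0.545, -0.545]
force: [-0.2, 0.7, -0.2]
gripper_width: 0.0294
t: 17.45
ee_pos: [0.5312, 0.2116, 0.1499]
tool_rot: [-0.451, 0.45, -0.545, 0.545]
force: [0.7, 0.3, 0.1]
gripper_width: 0.0288
t: 17.75
ee_pos: [0.5306, 0.2118, 0.1497]
tool_rot: [-0.451, 0.45, -0.544, 0.546]
force: [1.9, -0.3, 0.2]
gripper_width: 0.0291
t: 18.15
ee_pos: [0.53, 0.212, 0.1496]
tool_rot: [-0.452, 0.449, -0.544, 0.546]
force: [3.9, -2.3, 0.9]
gripper_width: 0.0291
turn share [-0.003   0.0002 -0.0006] shift mm [-2.2 -0.2  0.4] share before turn [ 0.001  -0.0006 -0.0035] after turn [ 0.001  -0.0006 -0.0035]
```

```bash
python3 -m creep '[0,0,-0.0013,0,0,0, 0,0,-0.0013,0,0,0, 0,0,0,0,0,0]' && python3 -m creep '[0,0,-0.0013,0,0,0, 0,0,-0.0013,0,0,0, 0,0,0,0,0,0]'
python3 - <<'E'
from h import *
s=bot.get_state();print(s['moment']);plan([.5278,.2118,.15],-10.9,s)
E
```

```text
t: 18.45
ee_pos: [0.5291, 0.2123, 0.1497]
tool_rot: [-0.452, 0.449, -0.544, 0.547]
force: [6.4, -1.6, -0.3]
gripper_width: 0.0288
t: 18.75
ee_pos: [0.5278, 0.2125, 0.1495]
tool_rot: [-0.452, 0.449, -0.544, 0.547]
force: [6.1, -2.4, -0.8]
gripper_width: 0.0287
[-0.43767096 -1.36018612  0.01103562]
turn share [-0.0041  0.0003 -0.0007] shift mm [ 0.  -0.7  0.5] share before turn [ 0.0011 -0.0008  0.0003] after turn [ 0.0011 -0.0008  0.0003]
```

```bash
python3 -m creep '[0,0.0008,-0.001,0,0,0, 0,0.0017,0,0,0,0, 0,0,0,0,0,0]' && python3 -m creep '[0,0.0017,0,0,0,0, 0,0.0017,0,0,0,0, 0,0,0,0,0,0]'
python3 - <<'E'
from h import *
s=bot.get_state();print(s['moment']);plan([.5278,.2118,.15],-10.9,s)
E
```

```text
t: 19.05
ee_pos: [0.5273, 0.213, 0.1483]
tool_rot: [-0.452, 0.448, -0.544, 0.547]
force: [5.9, -0.1, 0.1]
gripper_width: 0.0289
t: 19.35
ee_pos: [0.5273, 0.2131, 0.1463]
tool_rot: [-0.452, 0.448, -0.544, 0.547]
force: [5.7, -0.9, 0.2]
gripper_width: 0.0289
[-0.25324894 -1.39534609 -0.0392968 ]
turn share [-0.0043  0.0001 -0.0014] shift mm [ 0.5 -1.3  3.7] share before turn [ 0.002  -0.0061  0.0012] after turn [ 0.002  -0.0061  0.0012]
```

```bash
python3 -m creep '[0.0012,0.0017,0,0,0,0, 0,0.0017,0,0,0,0, 0,0,0,0,0,0]' && python3 -m creep '[0,0.0017,0.0012,0,0,0, 0,0.0017,0.0012,0,0,0, 0,0,0,0,0,0]'
python3 - <<'E'
from h import *
s=bot.get_state();print(s['moment']);plan([.5278,.2118,.15],-10.9,s)
E
```

```text
t: 19.65
ee_pos: [0.5273, 0.2124, 0.1444]
tool_rot: [-0.452, 0.448, -0.544, 0.547]
force: [6.6, -0.2, 0.5]
gripper_width: 0.0288
t: 19.95
ee_pos: [0.5273, 0.212, 0.1417]
tool_rot: [-0.452, 0.449, -0.544, 0.546]
force: [6.5, -0.5, 0.9]
gripper_width: 0.0294
[-0.17983328 -1.29362457 -0.01331747]
turn share [-0.0024  0.0001 -0.0009] shift mm [ 0.5 -0.2  8.3] share before turn [ 0.0002 -0.0138  0.0009] after turn [ 0.0003 -0.0138  0.0008]
```

```bash
python3 -m creep '[0,0,0.0017,0,0,0, 0,0,0.0017,0,0,0, 0,0,0,0,0,0]' && python3 -m creep '[0,0.0017,0,0,0,0, 0,0.0017,0,0,0,0, 0,0,0,0,0,0]'
python3 - <<'E'
from h import *
s=bot.get_state();print(s['moment']);plan([.5278,.2118,.15],-10.9,s)
E
```

```text
t: 20.25
ee_pos: [0.5277, 0.2119, 0.1414]
tool_rot: [0.45, -0.45, 0.545, -0.545]
force: [4.1, 1.1, 2.3]
gripper_width: 0.029
t: 20.55
ee_pos: [0.5276, 0.2118, 0.1391]
tool_rot: [0.45, -0.45, 0.545, -0.545]
force: [5.2, 1.2, -0.0]
gripper_width: 0.029
[ 0.38533649 -0.97139934  0.03742206]
turn share [-0.0001  0.0001 -0.0004] shift mm [ 0.2  0.  10.9] share before turn [-0.0001 -0.0182  0.0003] after turn [-0.0001 -0.0182  0.0003]
```

```bash
python3 -m creep '[0,0.0008,0.0015,0,0,0, 0,0.0017,0,0,0,0, 0,0,0,0,0,0]' && python3 -m creep '[0,0.001,0.0012,0,0,0, 0,0.001,0,0,0,0, 0,0,0,0,0,0]'
python3 - <<'E'
from h import *
s=bot.get_state();print(s['moment']);plan([.5278,.2118,.15],-10.9,s)
im,d,P=cap('wrist','w7');cv2.imwrite('pics/w7c.png',cv2.resize(im[150:300,200:370],None,fx=4,fy=4,interpolation=cv2.INTER_CUBIC)[:,:,::-1])
E
```

```text
t: 20.85
ee_pos: [0.5279, 0.2117, 0.1375]
tool_rot: [0.45, -0.45, 0.546, -0.545]
force: [2.4, 3.1, 1.0]
gripper_width: 0.0289
t: 21.15
ee_pos: [0.528, 0.2115, 0.1364]
tool_rot: [0.45, -0.451, 0.546, -0.545]
force: [0.5, 3.8, 3.9]
gripper_width: 0.0289
[ 0.93822996  0.0526374  -0.01468142]
turn share [0.0016 0.     0.    ] shift mm [-0.2  0.3 13.6] share before turn [-0.0004 -0.0226 -0.0004] after turn [-0.0004 -0.0226 -0.0004]
```

View pics/w7c.png

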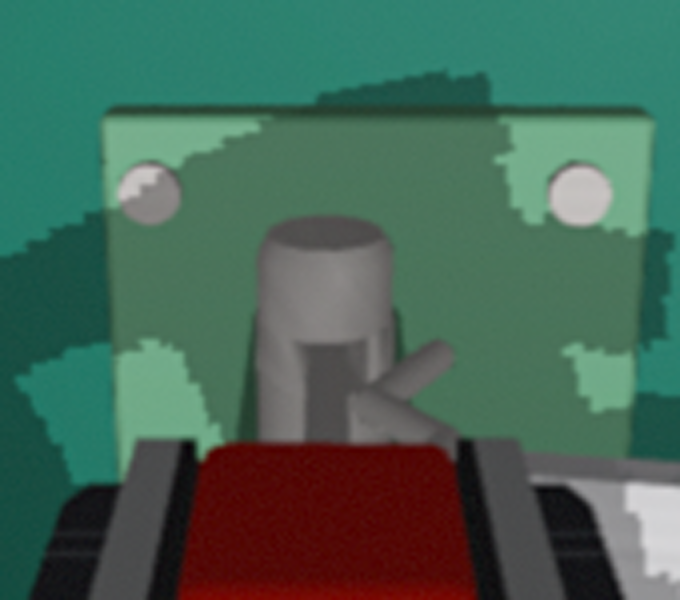

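The leg at crop (335,395) is in the now-upright hole, with the bow to the right of the pin. There is a side load in y, so I'll relieve that and keep pressing gently.

```bash
python3 -m creep '[-0.0015,0,0,0,0,0, 0,0,0,0,0,0]' && python3 -m creep '[0,0.0017,0,0,0,0, 0,0.0017,0,0,0,0, 0,0,0,0,0,0]' && python3 -m creep '[0,0.0017,0,0,0,0, 0,0.0017,0,0,0,0, 0,0,0,0,0,0]'
python3 - <<'E'
from h import *
s=bot.get_state();print(s['moment']);plan([.5278,.2118,.105],-10.9,s)
E
```

```text
t: 21.4
ee_pos: [0.5281, 0.2117, 0.1363]
tool_rot: [0.449, -0.451, 0.545, -0.545]
force: [-1.1, 1.5, 5.1]
gripper_width: 0.0287
t: 21.7
ee_pos: [0.5279, 0.2118, 0.1341]
tool_rot: [0.449, -0.451, 0.546, -0.545]
force: [-1.7, 2.2, 3.6]
gripper_width: 0.029
t: 22.0
ee_pos: [0.528, 0.2118, 0.1317]
tool_rot: [0.449, -0.451, 0.546, -0.545]
force: [-2.4, 2.2, 1.4]
gripper_width: 0.0287
[ 0.48494307  0.65614878 -0.0280178 ]
turn share [0.0019 0.0002 0.0008] shift mm [ -0.2   0.  -26.7] share before turn [-0.      0.0445 -0.0002] after turn [ 0.0001  0.0445 -0.0003]
```

```bash
python3 -m creep '[-0.0008,0.0017,-0.0008,0,0,0, 0,0.0017,0,0,0,0, 0,0.0017,0,0,0,0, 0,0,0,0,0,0]' && python3 -m creep '[0,0.0017,0,0,0,0, 0,0.0017,0,0,0,0, 0,0.0017,0,0,0,0, 0,0,0,0,0,0]' && python3 -m creep '[0,0.0017,0,0,0,0, 0,0.0017,0,0,0,0, 0,0,0,0,0,0]'
```

```text
t: 22.4
ee_pos: [0.5281, 0.2122, 0.1291]
tool_rot: [0.45, -0.451, 0.545, -0.545]
force: [-3.0, 0.6, 3.5]
gripper_width: 0.0283
t: 22.8
ee_pos: [0.5282, 0.2124, 0.1264]
tool_rot: [0.45, -0.451, 0.545, -0.545]
force: [-3.6, 0.4, 4.5]
gripper_width: 0.0288
t: 23.1
ee_pos: [0.5283, 0.2125, 0.1246]
tool_rot: [0.45, -0.451, 0.545, -0.545]
force: [-4.6, 1.5, 6.9]
gripper_width: 0.0287
```

```bash
python3 -m creep '[0,0.0017,-0.001,0,0,0, 0,0.0017,0,0,0,0, 0,0.0017,0,0,0,0, 0,0,0,0,0,0]' && python3 -m creep '[0,0.0017,-0.0005,0,0,0, 0,0.0017,0,0,0,0, 0,0.0017,0,0,0,0, 0,0,0,0,0,0]' && python3 -m creep '[0,0.0017,0,0,0,0, 0,0.0017,0,0,0,0, 0,0,0,0,0,0]'
```

```text
t: 23.5
ee_pos: [0.5284, 0.2126, 0.1214]
tool_rot: [-0.45, 0.45, -0.545, 0.545]
force: [-2.7, 0.7, 4.8]
gripper_width: 0.0289
t: 23.9
ee_pos: [0.5285, 0.2126, 0.1182]
tool_rot: [-0.451, 0.45, -0.545, 0.545]
force: [-2.2, 0.5, 3.2]
gripper_width: 0.0291
t: 24.2
ee_pos: [0.5286, 0.2126, 0.1158]
tool_rot: [-0.451, 0.45, -0.545, 0.545]
force: [-1.2, 0.1, 0.2]
gripper_width: 0.0292
```

```bash
python3 -m creep '[0,0.0017,0,0,0,0, 0,0.0017,0,0,0,0, 0,0.0017,0,0,0,0, 0,0.0017,0,0,0,0, 0,0.0017,0,0,0,0, 0,0,0,0,0,0]' && python3 -m creep '[0,0.0017,0,0,0,0, 0,0.0017,0,0,0,0, 0,0,0,0,0,0]' && python3 -m creep '[0,0.0013,0,0,0,0, 0,0.0013,0,0,0,0, 0,0,0,0,0,0]'
```

```text
t: 24.8
ee_pos: [0.5285, 0.2128, 0.1107]
tool_rot: [-0.451, 0.45, -0.545, 0.545]
force: [1.1, 0.1, -1.0]
gripper_width: 0.0289
t: 25.1
ee_pos: [0.5284, 0.2128, 0.1087]
tool_rot: [-0.45, 0.45, -0.545, 0.545]
force: [2.5, 0.3, -2.5]
gripper_width: 0.0289
t: 25.4
ee_pos: [0.5283, 0.2128, 0.1073]
tool_rot: [-0.45, 0.45, -0.545, 0.545]
force: [1.4, -0.7, -2.6]
gripper_width: 0.0289
```

Snapped (it now pulls down). Landing the grip in small steps.

```bash
python3 -m creep '[0,0.001,0,0,0,0, 0,0.001,0,0,0,0, 0,0,0,0,0,0]' && python3 -m creep '[0,0.001,0,0,0,0, 0,0,0,0,0,0]' && python3 -m creep '[0,0.001,0,0,0,0, 0,0,0,0,0,0]'
```

```text
t: 25.7
ee_pos: [0.5281, 0.2128, 0.1062]
tool_rot: [-0.45, 0.45, -0.545, 0.545]
force: [1.8, -0.2, -1.2]
gripper_width: 0.029
t: 25.9
ee_pos: [0.528, 0.2128, 0.1059]
tool_rot: [0.45, -0.45, 0.545, -0.545]
force: [0.6, -0.9, 0.8]
gripper_width: 0.0289
t: 26.1
ee_pos: [0.5281, 0.2128, 0.1057]
tool_rot: [-0.45, 0.45, -0.545, 0.545]
force: [-0.4, -0.7, 5.8]
gripper_width: 0.029
```

```bash
python3 -m creep '[0,0.0008,0,0,0,0, 0,0,0,0,0,0]' && python3 -m creep '[0,0,0,0,0,0, 0,0,0,0,0,0, 0,0,0,0,0,0, 0,0,0,0,0,0, 0,0,0,0,0,0]' 0.1 && python3 -m creep '[0,-0.01,0,0,0,0, 0,-0.02,0,0,0,0, 0,-0.03,0,0,0,0, 0,-0.05,0,0,0,0, 0,-0.05,0,0,0,0, 0,0,0,0,0,0, 0,0,0,0,0,0]'
python3 - <<'E'
from h import *
s=bot.get_state();print(s['force'],s['gripper_width']);im,d,P=cap('wrist','w8');b,db,Pb=cap('scene','scene1'); t,dt,Pt=cap('top','top2')
def crop(im,P,X,r,o):
    q=proj(P,np.array(X)).astype(int);y0=max(0,q[1]-r);x0=max(0,q[0]-r);return cv2.resize(im[y0:y0+2*r,x0:x0+2*r],(o,o),interpolation=cv2.INTER_CUBIC)
A=crop(im,P,[.528,.2118,.1],70,400);B=crop(b,Pb,[.528,.2,.1],35,400)
cv2.imwrite('pics/fin.png',np.hstack([A,B])[:,:,::-1])
v,u=np.mgrid[:420,:560]
for n,i,dd,PP in(('wrist',im,d,P),('scene',b,db,Pb),('top',t,dt,Pt)):
    X=pts(PP,u,v,dd);h=cv2.cvtColor(i,cv2.COLOR_RGB2HSV).astype(int)
    m=((h[...,0]<6)|(h[...,0]>174))&(h[...,1]>160)&(h[...,2]>50)&(dd>0)&(X[...,2]>.06)&(abs(X[...,1]-.21)<.06)&(abs(X[...,0]-.53)<.06)
    if m.sum(): T=X[m];print(n,m.sum(),'top z',np.percentile(T[:,2],95),np.median(T[T[:,2]>np.percentile(T[:,2],70)],0))
df=cv2.absdiff(t,ld('top0')[0]).max(2); print(cv2.connectedComponentsWithStats((df>50).astype(np.uint8))[2][1:][:,:].tolist()[:30])
E
```

```text
t: 26.3
ee_pos: [0.5281, 0.2128, 0.1057]
tool_rot: [-0.45, 0.45, -0.545, 0.545]
force: [-0.0, -0.6, 6.4]
gripper_width: 0.0289
t: 26.8
ee_pos: [0.5278, 0.2128, 0.1043]
tool_rot: [0.45, -0.451, 0.545, -0.545]
force: [-0.7, -0.5, -0.6]
gripper_width: 0.0469
t: 27.5
ee_pos: [0.5285, 0.2129, 0.2021]
tool_rot: [-0.451, 0.449, -0.545, 0.546]
force: [-1.0, -0.4, -0.0]
gripper_width: 0.0471
[-1.02097729 -0.38295323 -0.02620521] 0.047097838150338515
wrist 1303 top z 0.1343852582418269 [0.5287338  0.21230547 0.133918  ]
scene 64 top z 0.13559279573638464 [0.52924585 0.20758571 0.13516569]
[[15, 164, 285, 256, 27071], [215, 167, 2, 4, 6], [177, 173, 45, 56, 692], [216, 174, 1, 2, 2], [217, 177, 1, 2, 2], [384, 222, 7, 12, 57], [384, 229, 1, 1, 1], [195, 243, 1, 1, 1], [190, 247, 1, 1, 1], [184, 277, 3, 2, 4], [186, 279, 2, 2, 2], [182, 281, 1, 1, 1], [182, 283, 1, 1, 1], [180, 288, 2, 4, 4], [183, 293, 1, 1, 1], [174, 294, 1, 1, 1], [181, 294, 1, 1, 1], [180, 296, 1, 1, 1], [183, 296, 1, 1, 1], [283, 297, 16, 3, 28], [264, 298, 1, 1, 1], [266, 298, 1, 1, 1], [271, 299, 1, 1, 1], [285, 302, 1, 1, 1], [153, 304, 9, 9, 50], [138, 314, 13, 9, 47], [15, 316, 1, 1, 1], [19, 321, 3, 2, 4], [118, 321, 15, 5, 43], [24, 324, 2, 2, 3]]
```

View pics/fin.png

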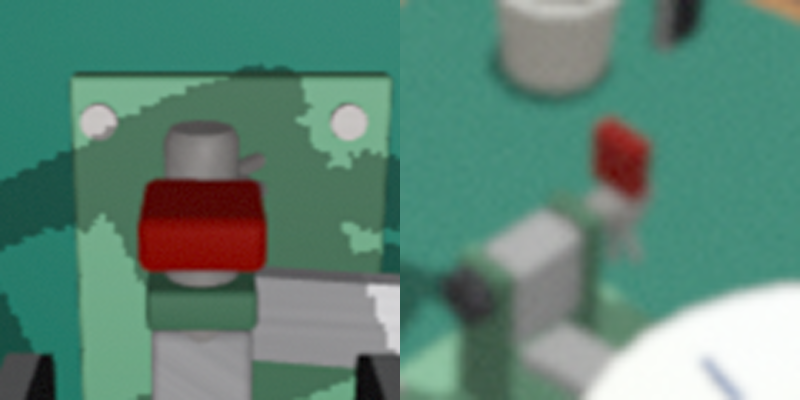

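The final views show the red grip sitting on the pin, crop (203,225), with the bow flare emerging beneath it, the jaws clear, and the grip's top at about 134 mm (nominal 134). A last numeric check that the pin stayed home, then hand in.

```bash
python3 - <<'E'
from h import *
v,u=np.mgrid[:420,:560]
a=np.deg2rad(-10.9);ex=np.array([np.cos(a),np.sin(a)]);ey=np.array([-ex[1],ex[0]])
for n in('w2','w8','scene0','scene1','top1','top2'):
    i,d,P=ld(n);X=pts(P,u,v,d);L=np.stack([(X[...,:2]-[.5166,.1533])@ex,(X[...,:2]-[.5166,.1533])@ey],-1)
    m=(d>0)&(abs(X[...,2]-.097)<.009)&(abs(L[...,0])<.009)&(abs(L[...,1])<.1)
    dark=m&(i.max(2)<110)&(L[...,1]<-.03)
    print(n,'end y',np.percentile(L[m][:,1],99.5).round(4),'head y',np.percentile(L[m][:,1],.5).round(4))
E
```

```text
w2 end y 0.0768 head y -0.0249
w8 end y 0.0769 head y -0.0471
scene0 end y 0.0456 head y -0.0779
scene1 end y 0.0741 head y -0.0495
top1 end y 0.0753 head y -0.0493
top2 end y 0.0445 head y -0.0493
```

```bash
python3 -c "
from plant import bot
print(bot.sign_off(), bot.get_state()['t'])"
```

```text
the job is handed in; nothing more can be done
the job is handed in; nothing more can be done
```

The job is done and handed in at about 28 s of the 72 s allowed. The pin is fully home, and the red clip is snapped onto it with its grip sitting on the pin's crown.

**What I did:**
- I pushed the pin in against about 5 N of rubbing, until it stopped moving at about 12 N.
- The wrist camera showed the hole leaning towards the plate by about 0.5 rad. I put the clip's tip into the mouth and rolled the pin upright with about 6 N sideways.
- I pressed the clip down. The push peaked at about 7 N, then turned to a pull at the snap, and rose again to 6 N when the grip landed. I let go and lifted clear.

**Last checks:**
- The grip's top is at 134 mm, as expected for home.
- The pin's end is at 76.9 mm, against 76.8 mm before the clip went in, so the pin did not back out.
- The jaws are clear of everything. In the earlier close views, the yellow and blue clips and the loose look-alikes stood where they began.

**Not fully checked:**
- The last top-view "pin end" reading (44.5 mm) disagreed. I put that down to the arm or grip hiding the pin's end there. The scene view still put it at 74 mm, matching the 75 mm read from the top after the push.
- I did not compare the bystanders one by one at the end. The before/after difference over the stand showed change only at the emptied red slot, and the other changes looked like the arm and its shadow.

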